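# Close the loose winged cap of the descaler jug

### The arm

A 7-joint arm with a two-finger parallel gripper is mounted at the origin on the work surface. World frame = base frame: x ahead of the robot, y to its left, z up, the work surface at z = 0. Lengths are in m, angles in rad, forces in N, time in s.
With the tool pointing down it reaches from about 0.4 to 0.85 m from the base axis. Payload 4.5 kg.
Tool frame: the origin (TCP) lies at the very end of the fingers, on their centre line; the grasp point (between the pads) lies 19 mm behind it; z points along the fingers, y is the line along which they close (so a half turn about z gives the same grasp; the last joint's range is limited). The gripper opens to 88 mm and grips with 3 to 60 N. Pads are 18 mm wide; open, the fingers measure 123 mm over their backs; the gripper's body (75 mm by 187 mm) begins 45 mm behind the grasp point.
Start: joints at [-1.066, 0.689, -0.195, 1.565, 0.157, 0.902, -0.215], TCP at [0.283, 0.557, 0.218] pointing down, gripper open.
Joint ranges: [-3.01, 3.01], [-0.46, 2.08], [-1.47, 1.51], [0.13, 2.56], [-1, 4.14], [0.04, 2.09], [-2.66, 2.66]. Speed limits (rad/s): [2.57, 2.57, 3.14, 3.14, 3.14, 3.14, 3.14].

### API

Orientations are given as a unit quaternion [x, y, z, w].
In Python, from plant import r, eyes, nets gives the robot as it stands.
- The arm moves only by the shell command python3 -m pendant 'ROWS' [FORCE]. ROWS is JSON, a list of rows, each an object of numbers: "claw": the opening, from 0 (shut) to 1 (fully open); "dx", "dy", "dz": the shift along the world's x, y, z in mm; "twist": the turn about the world's z in rad. In form: [{"claw": .., "dx": .., "dy": .., "dz": .., "twist": ..}, ...]. A call has 1 to 8 rows; each row is the pose to reach, as a shift and turn from the pose commanded when the call began; what a row does not reach only later rows make up. A row lasts 1/10 s, in which the tool goes at most 50 mm and 8.59 degrees, less where a joint would pass 70% of its speed; a pose out of reach is approached as far as the arm can. A call with a gripper value outside its range is refused whole. The fingers move at their own pace and stop on an object; FORCE is the grip in N (left out, the last holds). Time passes only in rows, so rows that repeat a pose let the fingers close. It gives the time, the measured TCP pose, the force, the opening and the grip force at its end, in the units of the state.
- r.get_state(): the state, without advancing time (a new reading comes with each control period).
- eyes.snapshot(name): name is "side" or "top" or "wrist"; returns (picture, depth): 420x560x3 uint8, blue, green, red; 420x560 float32, m along the optical axis (not along the pixel's ray), 0 where there is no reading.
- eyes.camera_info(name): a dict with "K" (3x3 intrinsics, pixels), "world_to_cam" (4x4, takes a point from world to camera coordinates); the wrist camera has in their place "T_tool_cam" (4x4, takes a point from camera to tool coordinates, whose origin is the TCP and whose axes are the flange's). Camera axes: x right, y down, z forward; pixel columns grow to the right and rows downward; lengths in m; the calibration is good to about 2 mm. A picture is of the moment at which its call begins: read the wrist's pose just before it. camera_info takes no time and is no camera call.
- r.finish_job(): hands the job in; it is judged then, once.
Trained networks look in the newest picture that a camera, given by its name, has taken for a name from the list of things; names that differ only in an ending like _2 or _b are one class to them, and where a whole thing is asked for, a point or a joint stands for the part that bears it (a point fixed in the world has none). Each returns a list of dicts, best first, with "confidence" (0 to 1); they miss things now and then, are a little off and sometimes report something else, mostly with a low value. They report only what shows in the picture. A call takes as long as a camera call. They do not tell look-alikes from the thing itself.
- nets.spot_in(camera, query): "box" ([left, top, width, height] as shares, 0 to 1, of the picture: columns of its width, rows of its height, round what is visible of it).
- nets.place_of(camera, query): "position" ([column, row] as shares, 0 to 1, of the picture: columns of its width, rows of its height: a listed point, or the origin of a listed thing).
The state is a dict: "clock": time; "q": joint angles; "qd": joint speeds; "joint_torque": joint torques, N m; "tool_pos": TCP position; "eef_rot": TCP orientation; "contact_force": force on the tool from outside, world axes, zero at the start; "moment": the same for the moment, N m; "opening": opening from 0.0 (shut) to 1.0 (fully open); "finger_force": force on a finger pad.
Only numpy, scipy, OpenCV 4.12 (cv2) and the standard library are available. Lean on these libraries where they do the work, as an engineer would, in place of code of your own. Each camera call takes 0.05 s, during which the arm holds its last target. There are 200 camera calls.

### The job

Close the orange bottle: with fingertip pushes on its wings, stroke the loose cap round clockwise (seen from above), stroke after stroke, until the blue wing lines up with the blue mark on the bottle, then take the hand away. Push gently: do not pinch the cap or force it on past the mark. Leave the spray bottle, tin, caddy and scraper where they are.

Things in the scene. Friction and masses are not known exactly. Their poses are not given: they have to be found in the camera images.
- bottle: Orange plastic jug, 106 (x) by 132 (y) mm, 130 mm high, clamped in an aluminium foot that is fixed to the shelf: it does not move. Origin: on the axis of its cap, at the shelf surface; z up. An orange carry handle (18 mm thick bar arch, 86 mm wide along x) stands beside the cap on the +y side: its near face is 41 mm from the cap axis, its top 204 mm above the shelf, so fingers cannot follow the wings past it (wings clear it). The mark is on the opposite, -y, side.
- cap_top (a point): Centre of the flat top of the black cap disc (54 mm across), 165 mm above the shelf. On the disc stand a black hub (16 mm across, 10 mm high) and two upright radial wings, one blue, one white, opposite each other: each a plate 6 mm thick, 26 mm high (165 to 191 mm above the shelf), reaching from 8 to 38 mm from the axis.
- blue_wing (a point): Point in the middle of the blue wing's height, 32 mm out from the cap axis, 178 mm above the shelf. The white wing is opposite.
- mark (a point): Top of the blue mark, a stub 9 mm wide on the bottle's shoulder, 42 to 56 mm from the cap axis in the bottle's -y direction, 142 mm above the shelf (lower than the wings).
- cap (a joint): Turn of the cap in rad; grows as it turns clockwise seen from above. At 5.2 the blue wing points at the mark, closed; a firm stop lies at 5.3 and another at 0. At the start it is 0 to 2.4. It does not move up or down; it turns with about 0.03 N m of friction and stays where it is left.
- spray: Frosted glass spray bottle with white spray head, 68 mm across, 194 mm high, loose, about 0.45 kg. Origin: centre of its underside.
- tin: Blue tin, 72 mm across, 110 mm high, loose. Origin: centre of its underside.
- caddy: Green open plastic caddy with three slots, 120 (x) by 200 (y) mm, 75 mm high, loose. Origin: centre of its underside.
- scraper: Steel scraper with black handle lying flat, 175 mm long along its x, 55 mm wide, 14 mm high, loose. Origin: on the shelf near the middle of its length, where handle and blade meet.
Not all that is in view belongs to the job. Several things have the shape of the spray; the one meant has the colours described above.

How it is judged:
By the outcome, as a careful person would: the job done as asked, in the order asked, and still so for the second after the job is handed in, with the robot touching nothing.
It also fails if it takes over 56 s, if anything falls off the work surface, if the arm or the gripper's body presses on something with over 40 N, if the wrist force passes 120 N, or if a joint passes its speed limit or range.

## Working session

There is one attempt and no reset: what is moved stays moved. The work goes in short steps, Python scripts to look and compute and a shell command to move; the robot and the scene stay as the last step left them, time stands still between calls to the robot, and variables do not carry over. Pictures are saved under pics/ and viewed, at most 13 in all, crops included, and the job is handed in when it is done.

```bash
mkdir -p pics; cat > h.py <<'E'
import numpy as np,cv2
from plant import r,eyes,nets
def ray(cam,u,v,z):
    c=eyes.camera_info(cam);K=np.array(c["K"]);T=np.linalg.inv(np.array(c["world_to_cam"]))
    d=T[:3,:3]@np.linalg.inv(K)@[u,v,1];o=T[:3,3];return o+d*(z-o[2])/d[2]
def proj(cam,p):
    c=eyes.camera_info(cam);q=np.array(c["world_to_cam"])@[*p,1];q=np.array(c["K"])@q[:3];return q[:2]/q[2]
E
python3 - <<'E'
from h import *
for c in("top","side"):
    p,d=eyes.snapshot(c);cv2.imwrite(f"pics/{c}0.png",p);np.save(f"{c}d.npy",d)
    for q,z in(("cap_top",.165),("blue_wing",.178),("mark",.142)):
        for o in nets.place_of(c,q)[:2]:
            u=np.array(o["position"])*[560,420];print(c,q,u.round(),round(o["confidence"],2),ray(c,*u,z).round(3))
print(r.get_state())
E
```

```text
top cap_top [282. 200.] 0.55 [0.569 0.025 0.165]
top mark [303. 207.] 0.73 [ 0.552 -0.036  0.142]
side cap_top [282. 211.] 0.7 [0.568 0.012 0.165]
side blue_wing [273. 197.] 0.93 [0.579 0.055 0.178]
side mark [290. 227.] 0.68 [ 0.562 -0.025  0.142]
{'clock': 0.4, 'q': array([-1.06620779,  0.68919732, -0.19458198,  1.56544038,  0.15730362,
        0.9025259 , -0.21508775]), 'qd': array([-5.93886826e-05, -1.87977126e-03,  4.01019495e-04, -1.96227230e-03,
       -1.95127825e-04, -8.38653983e-04, -1.76236168e-03]), 'joint_torque': array([ 2.06016266e-03, -5.26963770e+01, -1.26520067e+00, -1.53500730e+01,
       -5.21055004e-02,  1.54896872e-03,  7.73903753e-05]), 'tool_pos': array([0.28345153, 0.55694381, 0.21794395]), 'eef_rot': array([ 2.33206846e-01,  9.72427148e-01, -9.24479774e-05, -1.12980421e-05]), 'contact_force': array([ 0.81816495,  0.13685335, -0.37070663]), 'moment': array([ 0.01941236, -0.0198056 , -0.00672154]), 'finger_force': 0.0, 'opening': 0.9970579925680011}
```

View pics/top0.png

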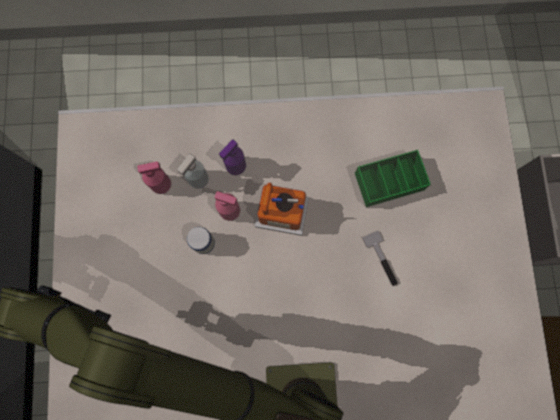

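View pics/side0.png

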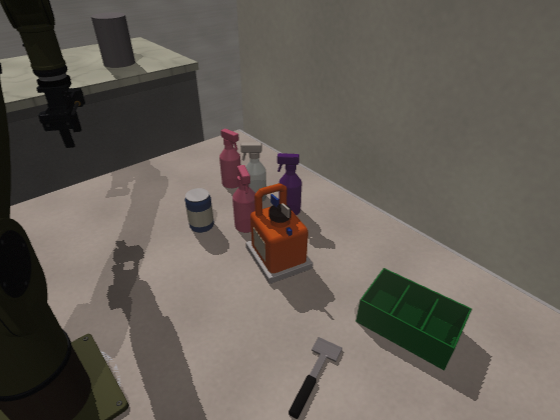

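The orange jug (top px 285,206; side px 280,235) is the only orange bottle. The look-alikes are the pink (155,177 and 228,205), purple (233,157) and frosted/white (192,172) spray bottles. The caddy is at (392,178), the scraper at (380,258) and the tin at (199,239). I'll check the jug in a close crop.

```bash
python3 - <<'E'
from h import *
a=cv2.imread("pics/top0.png")[170:245,210:320];b=cv2.imread("pics/side0.png")[170:290,230:330]
a=cv2.resize(a,(440,300),interpolation=cv2.INTER_CUBIC);b=cv2.resize(b,(350,420),interpolation=cv2.INTER_CUBIC)
c=np.zeros((420,790,3),np.uint8);c[:300,:440]=a;c[:,440:]=b;cv2.imwrite("pics/crop0.png",c)
p=cv2.imread("pics/top0.png");h=cv2.cvtColor(p,cv2.COLOR_BGR2HSV)
m=(h[...,0]>100)&(h[...,0]<130)&(h[...,1]>110);m[:, :255]=0;m[:180]=0;m[230:]=0;m[:,320:]=0
n,_,s,ce=cv2.connectedComponentsWithStats(m.astype(np.uint8))
for i in range(1,n):print(s[i],ce[i],ray("top",*ce[i],.185).round(3),ray("top",*ce[i],.142).round(3))
E
```

```text
[273 198   9   3  23] [277.43478261 199.17391304] [0.568 0.036 0.185] [0.578 0.036 0.142]
[299 205   4   3   8] [300.75 206.25] [ 0.544 -0.028  0.185] [ 0.553 -0.031  0.142]
```

View pics/crop0.png

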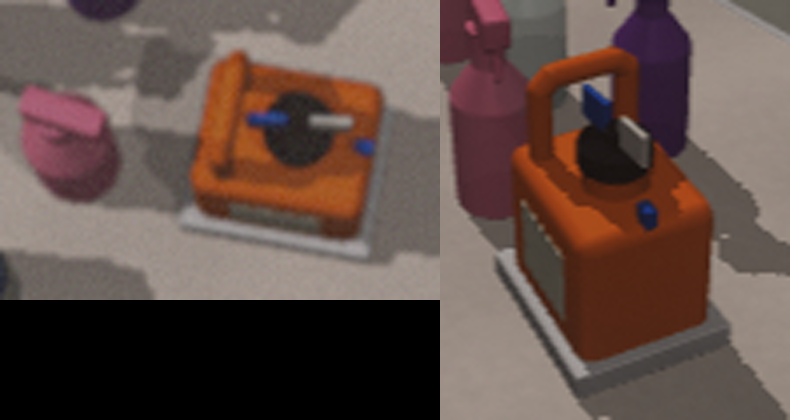

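The close crop confirms the jug: blue wing toward the handle, white wing toward the mark side, mark stub at top px (301,206). The bottle is yawed about -14°, and the blue wing needs about 190° clockwise. I'll move in above it with the claw closed and look with the wrist camera.

```bash
python3 -m pendant '[{"claw":0,"dx":0,"dy":0,"dz":100,"twist":0},{"claw":0,"dx":0,"dy":0,"dz":120,"twist":0.1},{"claw":0,"dx":50,"dy":-80,"dz":120,"twist":0.2},{"claw":0,"dx":80,"dy":-130,"dz":120,"twist":0.3},{"claw":0,"dx":110,"dy":-180,"dz":120,"twist":0.4},{"claw":0,"dx":140,"dy":-230,"dz":120,"twist":0.47},{"claw":0,"dx":165,"dy":-275,"dz":120,"twist":0.47},{"claw":0,"dx":190,"dy":-320,"dz":120,"twist":0.47}]' 20
python3 - <<'E'
from h import *
print(r.get_state()["q"].round(2));print(np.array(eyes.camera_info("wrist")["T_tool_cam"]).round(3))
E
```

```text
clock: 1.2
tool_pos: [0.4379, 0.299, 0.3377]
eef_rot: [0.0, 1.0, 0.0, 0.0]
contact_force: [0.7, 0.9, -0.2]
opening: 0.301
finger_force: 0.0
[-0.47  0.44 -0.34  1.67  0.16  1.06  0.71]
[[-0.001 -0.952 -0.307  0.079]
 [ 1.    -0.    -0.001  0.   ]
 [ 0.    -0.307  0.952 -0.167]
 [ 0.     0.     0.     1.   ]]
```

```bash
python3 -m pendant '[{"claw":0,"dx":160,"dy":-300,"dz":-35,"twist":0},{"claw":0,"dx":160,"dy":-300,"dz":-35,"twist":0},{"claw":0,"dx":160,"dy":-300,"dz":-35,"twist":0},{"claw":0,"dx":160,"dy":-300,"dz":-35,"twist":0},{"claw":0,"dx":160,"dy":-300,"dz":-35,"twist":0},{"claw":0,"dx":160,"dy":-300,"dz":-35,"twist":0},{"claw":0,"dx":160,"dy":-300,"dz":-35,"twist":0},{"claw":0,"dx":160,"dy":-300,"dz":-35,"twist":0}]'
cat >> h.py <<'E'
from scipy.spatial.transform import Rotation as R
def wcam():
    s=r.get_state();T=np.eye(4);T[:3,:3]=R.from_quat(s["eef_rot"]).as_matrix();T[:3,3]=s["tool_pos"]
    c=eyes.camera_info("wrist");return T@np.array(c["T_tool_cam"]),np.array(c["K"])
def look(name):
    T,K=wcam();p,d=eyes.snapshot("wrist");cv2.imwrite(f"pics/{name}.png",p);np.savez(f"{name}.npz",T=T,K=K,d=d);return p,d,T,K
def onz(T,K,u,z):
    d=T[:3,:3]@np.linalg.inv(K)@[*u,1];o=T[:3,3];return o+d*(z-o[2])/d[2]
E
python3 - <<'E'
from h import *
p,d,T,K=look("w1")
for q,z in(("cap_top",.165),("blue_wing",.178),("mark",.142)):
    for o in nets.place_of("wrist",q)[:2]:
        u=np.array(o["position"])*[560,420];print(q,u.round(),round(o["confidence"],2),onz(T,K,u,z).round(4))
E
```

```text
clock: 2.0
tool_pos: [0.5987, -0.0077, 0.3011]
eef_rot: [0.006, 1.0, -0.003, -0.0]
contact_force: [-1.7, -1.0, -0.7]
opening: 0.006
finger_force: 0.0
cap_top [311. 154.] 0.58 [0.5686 0.0193 0.165 ]
blue_wing [345. 156.] 0.95 [0.5688 0.0493 0.178 ]
mark [259. 139.] 0.88 [ 0.5574 -0.0306  0.142 ]
```

View pics/w1.png

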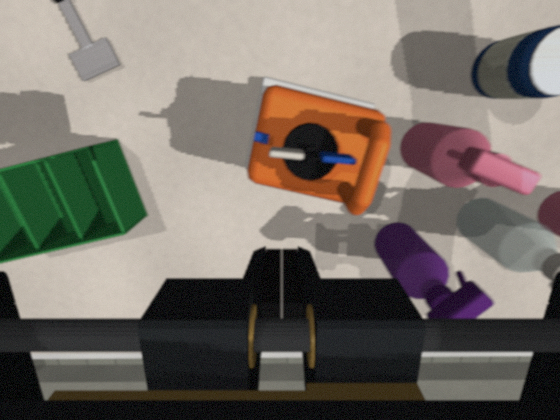

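The wrist view shows the cap disc at (311,152), blue wing at (338,158), white wing at (288,154), mark at (261,137), handle at (372,168) and the closed fingers at (282,260).

```bash
cat >> h.py <<'E'
def wings(p,d,T,K):
    """axis & blue angle from blue/white wing pixels, each point by depth, keeping z .17-.2"""
    h=cv2.cvtColor(p,cv2.COLOR_BGR2HSV);H,S,V=[h[...,i].astype(int) for i in range(3)]
    v,u=np.indices(d.shape);P=np.stack([(u-K[0,2])/K[0,0]*d,(v-K[1,2])/K[1,1]*d,d],-1)@T[:3,:3].T+T[:3,3]
    near=(np.hypot(P[...,0]-.566,P[...,1]-.018)<.045)&(P[...,2]>.172)&(P[...,2]<.2)
    o={}
    for n,m in(("blue",(H>100)&(H<130)&(S>110)),("white",(S<70)&(V>110))):
        q=P[m&near&(P[...,2]>.184)];o[n]=(len(q),*np.median(q,0)) if len(q) else None
    m=(H>100)&(H<130)&(S>110)&(np.hypot(P[...,0]-.555,P[...,1]+.03)<.02)&(P[...,2]<.155)&(P[...,2]>.135)
    o["mark"]=(m.sum(),*np.median(P[m],0)) if m.any() else None
    hs=(V<60)&(np.hypot(P[...,0]-.566,P[...,1]-.018)<.04)&(abs(P[...,2]-.165)<.006);o["disc"]=(hs.sum(),*P[hs].mean(0)) if hs.any() else None
    for k,x in o.items():print(k,None if x is None else np.round(x,4))
    b,w=o["blue"],o["white"]
    if b and w:
        b,w=np.array(b[1:3]),np.array(w[1:3]);print("axis",((b+w)/2).round(4),"len",np.hypot(*(b-w)).round(4),"blue deg",np.degrees(np.arctan2(*(b-w)[::-1])).round(1))
    return o
E
python3 - <<'E'
from h import *
z=np.load("w1.npz");wings(cv2.imread("pics/w1.png"),z["d"],z["T"],z["K"])
E
```

```text
blue [2.340e+02 5.692e-01 3.840e-02 1.911e-01]
white [ 2.400e+02  5.645e-01 -3.900e-03  1.913e-01]
mark [ 1.060e+02  5.550e-01 -2.860e-02  1.426e-01]
disc [1.722e+03 5.651e-01 1.900e-02 1.657e-01]
axis [0.5669 0.0173] len 0.0425 blue deg 83.7
```

```bash
python3 -m pendant '[{"claw":0,"dx":-16,"dy":-6,"dz":-30,"twist":-0.11},{"claw":0,"dx":-16,"dy":-6,"dz":-70,"twist":-0.11},{"claw":0,"dx":-16,"dy":-6,"dz":-100,"twist":-0.11},{"claw":0,"dx":-16,"dy":-6,"dz":-118,"twist":-0.11},{"claw":0,"dx":-16,"dy":-6,"dz":-128,"twist":-0.11},{"claw":0,"dx":-16,"dy":-6,"dz":-128,"twist":-0.11},{"claw":0,"dx":-16,"dy":-6,"dz":-128,"twist":-0.11}]'
cat >> h.py <<'E'
AX=np.array([.566,.018])
def yawline():
    m=R.from_quat(r.get_state()["eef_rot"]).as_matrix();return np.degrees(np.arctan2(m[1,1],m[0,1]))
def plan(th0,th1,line0,n=8,rad=30,off=12):
    s=r.get_state()["tool_pos"]
    for t in np.linspace(th0,th1,n+1):
        a=np.radians(t);g=AX+(rad*np.array([np.cos(a),np.sin(a)])+off*np.array([-np.sin(a),np.cos(a)]))/1000
        tw=(t-line0+90)%180-90 if abs(t-line0)<90 else t-line0
        print(round(t,1),((g-s[:2])*1000).round(1),"twist",np.radians(t-line0).round(3))
E
python3 - <<'E'
from h import *
print(yawline());plan(-96.3,-228,-96.3,16)
E
```

```text
clock: 2.9
tool_pos: [0.5816, -0.0041, 0.1755]
eef_rot: [0.055, 0.999, 0.0, 0.001]
contact_force: [0.6, 0.3, 0.4]
opening: 0.007
finger_force: 0.0
83.72695289997395
-96.3 [-7. -9.] twist 0.0
-104.5 [-11.5  -9.9] twist -0.144
-112.8 [-16.2 -10.2] twist -0.287
-121.0 [-20.8  -9.8] twist -0.431
-129.2 [-25.3  -8.7] twist -0.575
-137.5 [-29.6  -7. ] twist -0.718
-145.7 [-33.7  -4.7] twist -0.862
-153.9 [-37.3  -1.8] twist -1.006
-162.1 [-40.5   1.5] twist -1.149
-170.4 [-43.2   5.3] twist -1.293
-178.6 [-45.3   9.4] twist -1.437
-186.8 [-46.9  13.8] twist -1.58
-195.1 [-47.7  18.3] twist -1.724
-203.3 [-47.9  23. ] twist -1.868
-211.5 [-47.5  27.6] twist -2.011
-219.8 [-46.4  32.1] twist -2.155
-228.0 [-44.6  36.4] twist -2.299
```

```bash
python3 -m pendant '[{"claw":0,"dx":0,"dy":-9,"dz":-2,"twist":0},{"claw":0,"dx":-7,"dy":-9,"dz":-2,"twist":0},{"claw":0,"dx":-11.5,"dy":-10,"dz":-2,"twist":-0.14},{"claw":0,"dx":-16,"dy":-10,"dz":-2,"twist":-0.28},{"claw":0,"dx":-21,"dy":-10,"dz":-2,"twist":-0.43},{"claw":0,"dx":-25,"dy":-9,"dz":-2,"twist":-0.57},{"claw":0,"dx":-29.5,"dy":-7,"dz":-2,"twist":-0.72},{"claw":0,"dx":-29.5,"dy":-7,"dz":-2,"twist":-0.72}]'
python3 - <<'E'
from h import *
l=yawline();print(l);plan(-137.5,-229.5,l-180 if l>0 else l,12)
E
```

```text
clock: 3.7
tool_pos: [0.5507, -0.012, 0.173]
eef_rot: [0.404, 0.915, -0.0, 0.0]
contact_force: [0.9, -1.2, -0.5]
opening: 0.005
finger_force: 0.0
42.36934639678614
-137.5 [1.3 0.9] twist 0.002
-145.2 [-2.5  3. ] twist -0.132
-152.8 [-5.9  5.7] twist -0.265
-160.5 [-9.   8.7] twist -0.399
-168.2 [-11.6  12.1] twist -0.533
-175.8 [-13.8  15.9] twist -0.667
-183.5 [-15.4  19.9] twist -0.801
-191.2 [-16.5  24.1] twist -0.934
-198.8 [-17.   28.4] twist -1.068
-206.5 [-16.9  32.7] twist -1.202
-214.2 [-16.3  37. ] twist -1.336
-221.8 [-15.1  41.1] twist -1.47
-229.5 [-13.3  45.1] twist -1.603
```

```bash
python3 -m pendant '[{"claw":0,"dx":-2.5,"dy":3,"dz":0,"twist":-0.13},{"claw":0,"dx":-6,"dy":5.5,"dz":0,"twist":-0.26},{"claw":0,"dx":-9,"dy":8.5,"dz":0,"twist":-0.4},{"claw":0,"dx":-11.5,"dy":12,"dz":0,"twist":-0.53},{"claw":0,"dx":-14,"dy":16,"dz":0,"twist":-0.67},{"claw":0,"dx":-15.5,"dy":20,"dz":0,"twist":-0.8},{"claw":0,"dx":-16.5,"dy":24,"dz":0,"twist":-0.93},{"claw":0,"dx":-16.5,"dy":24,"dz":0,"twist":-0.93}]'
python3 - <<'E'
from h import *
l=yawline();print(l);plan(-191.2,-229.5,-191.2,5)
p,d=eyes.snapshot("top");c=eyes.camera_info("top");wings(p,d,np.linalg.inv(np.array(c["world_to_cam"])),np.array(c["K"]))
E
```

```text
clock: 4.5
tool_pos: [0.5349, 0.0125, 0.1726]
eef_rot: [0.77, 0.638, 0.0, -0.0]
contact_force: [0.4, 0.1, 0.4]
opening: 0.006
finger_force: 0.0
-10.673646696561354
-191.2 [-0.7 -0.4] twist 0.0
-198.9 [-1.2  3.8] twist -0.134
-206.5 [-1.1  8.2] twist -0.267
-214.2 [-0.5 12.4] twist -0.401
-221.8 [ 0.7 16.6] twist -0.535
-229.5 [ 2.4 20.5] twist -0.668
blue None
white None
mark None
disc None
```

```bash
python3 -m pendant '[{"claw":0,"dx":-1,"dy":4,"dz":0,"twist":-0.13},{"claw":0,"dx":-1,"dy":8,"dz":0,"twist":-0.27},{"claw":0,"dx":-0.5,"dy":12.5,"dz":0,"twist":-0.4},{"claw":0,"dx":0.5,"dy":16.5,"dz":0,"twist":-0.53},{"claw":0,"dx":0.5,"dy":16.5,"dz":0,"twist":-0.53},{"claw":0,"dx":-6,"dy":10,"dz":0,"twist":-0.53},{"claw":0,"dx":-6,"dy":10,"dz":30,"twist":-0.53},{"claw":0,"dx":-6,"dy":10,"dz":70,"twist":-0.53}]'
python3 -m pendant '[{"claw":0,"dx":30,"dy":-20,"dz":55,"twist":-0.0},{"claw":0,"dx":62,"dy":-40,"dz":55,"twist":-0.0},{"claw":0,"dx":62,"dy":-40,"dz":55,"twist":0},{"claw":0,"dx":62,"dy":-40,"dz":55,"twist":0}]'
python3 - <<'E'
from h import *
print(yawline(),r.get_state()["q"].round(2));wings(*look("w2"))
E
```

```text
clock: 5.35
tool_pos: [0.5266, 0.0204, 0.2418]
eef_rot: [0.91, 0.414, -0.003, -0.001]
contact_force: [1.6, 0.1, 0.1]
opening: 0.001
finger_force: 0.0
clock: 5.75
tool_pos: [0.5905, -0.0201, 0.2973]
eef_rot: [0.911, 0.413, -0.0, 0.0]
contact_force: [0.3, 0.5, -0.4]
opening: 0.003
finger_force: 0.0
-41.24243477298016 [-0.33  0.6   0.52  1.59 -0.33  1.04 -0.45]
blue [2.840e+02 5.715e-01 4.020e-02 1.911e-01]
white [ 1.900e+02  5.657e-01 -4.000e-03  1.914e-01]
mark [ 7.700e+01  5.576e-01 -3.060e-02  1.425e-01]
disc [1.682e+03 5.712e-01 1.900e-02 1.656e-01]
axis [0.5686 0.0181] len 0.0446 blue deg 82.5
```

View pics/w2.png

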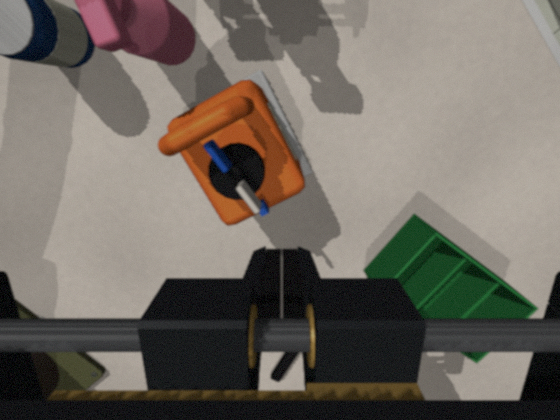

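The cap hasn't turned: blue is still by the handle at (217,157) and white is by the mark at (250,196). I'll check where the real fingertips are relative to the TCP.

```bash
python3 - <<'E'
from h import *
for n in("w1","w2"):
    z=np.load(n+".npz");d,T,K=z["d"],z["T"],z["K"];Tc=np.array(eyes.camera_info("wrist")["T_tool_cam"])
    if n=="w1":print(K.round(1))
    for u,v in((260,252),(275,252),(290,252),(305,252),(275,262),(255,275),(305,275),(265,290)):
        q=Tc@[*(np.linalg.inv(K)@[u,v,1]*d[v,u]),1];print(n,u,v,(q[:3]*1000).round(1))
p,d=eyes.snapshot("side");c=cv2.resize(p[130:290,200:350],(600,640))[:600];cv2.imwrite("pics/s2.png",c)
E
```

```text
[[323.8   0.  281.3]
 [  0.  323.8 203.4]
 [  0.    0.    1. ]]
w1 260 252 [ 10.6  -9.9 -27.7]
w1 275 252 [  8.8  -2.9 -24.2]
w1 290 252 [  9.3   4.4 -25.1]
w1 305 252 [ 10.6  11.5 -27.8]
w1 275 262 [  9.1  -2.7 -34.9]
w1 255 275 [ 10.3 -10.8 -48.4]
w1 305 275 [ 10.6  10.  -49.1]
w1 265 290 [  9.7  -6.1 -58.7]
w2 260 252 [ 10.7  -9.9 -28. ]
w2 275 252 [  9.1  -2.9 -24.7]
w2 290 252 [  9.5   4.4 -25.5]
w2 305 252 [ 10.7  11.4 -28.1]
w2 275 262 [  8.5  -2.7 -33.7]
w2 255 275 [  9.9 -10.8 -47.7]
w2 305 275 [ 10.9   9.9 -49.5]
w2 265 290 [  9.7  -6.1 -58.5]
```

View pics/s2.png

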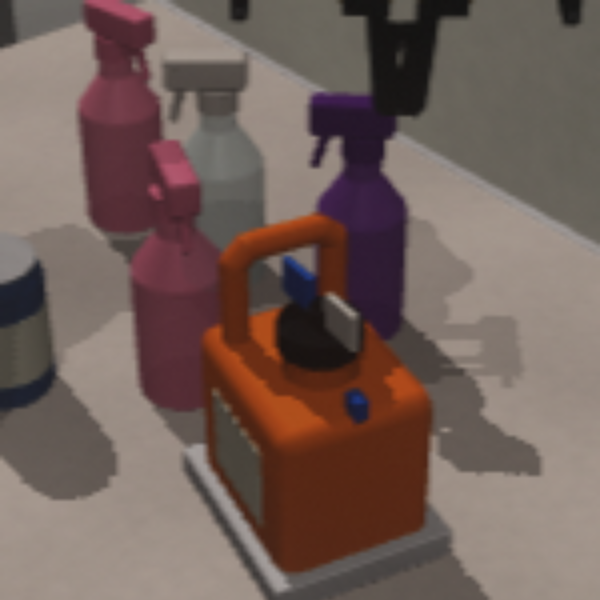

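The visible fingertips end about 20 mm short of the reported TCP, so they passed over the wings. I'll redo the stroke 18–20 mm lower.

```bash
python3 -m pendant '[{"claw":0,"dx":-7,"dy":6,"dz":-10,"twist":0.15},{"claw":0,"dx":-7,"dy":6,"dz":-20,"twist":0.3},{"claw":0,"dx":-7,"dy":6,"dz":-30,"twist":0.45},{"claw":0,"dx":-7,"dy":6,"dz":-40,"twist":0.6},{"claw":0,"dx":-7,"dy":6,"dz":-40,"twist":0.75},{"claw":0,"dx":-7,"dy":6,"dz":-40,"twist":0.9},{"claw":0,"dx":-7,"dy":6,"dz":-40,"twist":1.05},{"claw":0,"dx":-7,"dy":6,"dz":-40,"twist":1.2}]'
python3 -m pendant '[{"claw":0,"dx":0,"dy":0,"dz":-10,"twist":0.15},{"claw":0,"dx":0,"dy":0,"dz":-20,"twist":0.3},{"claw":0,"dx":0,"dy":0,"dz":-30,"twist":0.45},{"claw":0,"dx":0,"dy":0,"dz":-40,"twist":0.6},{"claw":0,"dx":0,"dy":0,"dz":-50,"twist":0.75},{"claw":0,"dx":0,"dy":0,"dz":-50,"twist":0.9},{"claw":0,"dx":0,"dy":0,"dz":-50,"twist":0.97},{"claw":0,"dx":0,"dy":0,"dz":-50,"twist":0.97}]'
sed -i 's/^AX=.*/AX=np.array([.567,.018])/' h.py
python3 - <<'E'
from h import *
print(yawline());plan(-97,-228,-97,16)
E
```

```text
clock: 6.65
tool_pos: [0.5822, -0.0113, 0.2566]
eef_rot: [0.515, 0.857, -0.001, -0.001]
contact_force: [-0.1, -0.5, -0.2]
opening: 0.004
finger_force: 0.0
clock: 7.45
tool_pos: [0.5824, -0.0115, 0.2068]
eef_rot: [0.059, 0.998, 0.0, -0.001]
contact_force: [-0.3, 0.3, -0.0]
opening: 0.008
finger_force: 0.0
83.22825097244926
-97.0 [-7.2 -1.7] twist 0.0
-105.2 [-11.7  -2.6] twist -0.143
-113.4 [-16.3  -2.8] twist -0.286
-121.6 [-20.9  -2.3] twist -0.429
-129.8 [-25.4  -1.2] twist -0.572
-137.9 [-29.6   0.5] twist -0.714
-146.1 [-33.6   2.9] twist -0.857
-154.3 [-37.2   5.7] twist -1.0
-162.5 [-40.4   9.1] twist -1.143
-170.7 [-43.1  12.8] twist -1.286
-178.9 [-45.2  17. ] twist -1.429
-187.1 [-46.7  21.3] twist -1.572
-195.2 [-47.5  25.9] twist -1.715
-203.4 [-47.7  30.5] twist -1.858
-211.6 [-47.2  35.1] twist -2.001
-219.8 [-46.1  39.5] twist -2.143
-228.0 [-44.4  43.8] twist -2.286
```

```bash
python3 -m pendant '[{"claw":0,"dx":1,"dy":-2,"dz":-25,"twist":0},{"claw":0,"dx":1,"dy":-2,"dz":-42,"twist":0},{"claw":0,"dx":1,"dy":-2,"dz":-52,"twist":0},{"claw":0,"dx":-3,"dy":-2,"dz":-52,"twist":0},{"claw":0,"dx":-7,"dy":-2,"dz":-52,"twist":0},{"claw":0,"dx":-11.5,"dy":-2.5,"dz":-52,"twist":-0.14},{"claw":0,"dx":-16,"dy":-3,"dz":-52,"twist":-0.29},{"claw":0,"dx":-21,"dy":-2.5,"dz":-52,"twist":-0.43}]'
python3 - <<'E'
from h import *
p,d=eyes.snapshot("side");cv2.imwrite("pics/s3.png",cv2.resize(p[130:280,200:350],(600,600)))
print(yawline(),r.get_state()["moment"]);plan(-121.6,-187,-121.6,8)
E
```

```text
clock: 8.25
tool_pos: [0.5638, -0.0153, 0.1567]
eef_rot: [0.275, 0.961, 0.0, 0.002]
contact_force: [1.5, -0.3, -1.8]
opening: 0.007
finger_force: 1.3
57.800720122320016 [-0.15112942 -0.22918537  0.03179042]
-121.6 [-1.2  1.1] twist 0.0
-129.8 [-5.7  2.2] twist -0.143
-138.0 [-10.    3.9] twist -0.285
-146.1 [-14.    6.2] twist -0.428
-154.3 [-17.6   9.1] twist -0.571
-162.5 [-20.7  12.4] twist -0.713
-170.6 [-23.4  16.2] twist -0.856
-178.8 [-25.5  20.3] twist -0.999
-187.0 [-27.   24.7] twist -1.141
```

View pics/s3.png

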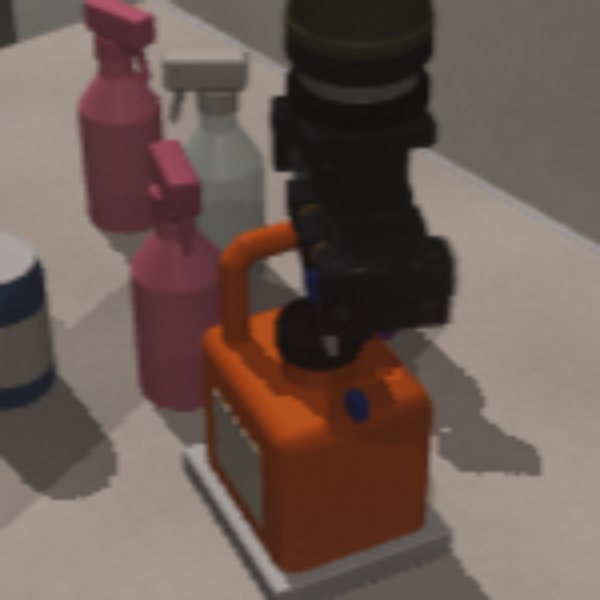

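The hand is in at the white wing with light contact, and the gripper body clears the handle. Continuing the stroke.

```bash
python3 -m pendant '[{"claw":0,"dx":-5.5,"dy":2,"dz":0,"twist":-0.14},{"claw":0,"dx":-10,"dy":4,"dz":0,"twist":-0.28},{"claw":0,"dx":-14,"dy":6,"dz":0,"twist":-0.43},{"claw":0,"dx":-17.5,"dy":9,"dz":0,"twist":-0.57},{"claw":0,"dx":-20.5,"dy":12.5,"dz":0,"twist":-0.71},{"claw":0,"dx":-23.5,"dy":16,"dz":0,"twist":-0.86},{"claw":0,"dx":-25.5,"dy":20.5,"dz":0,"twist":-1.0},{"claw":0,"dx":-27,"dy":24.5,"dz":0,"twist":-1.14}]'
python3 - <<'E'
from h import *
print(yawline());plan(-187,-225,-187,5)
E
```

```text
clock: 9.1
tool_pos: [0.5359, 0.0095, 0.1565]
eef_rot: [0.75, 0.662, 0.0, 0.0]
contact_force: [-0.7, -1.7, 0.4]
opening: 0.002
finger_force: 1.1
-7.095538361006887
-187.0 [-0.1  0.3] twist 0.0
-194.6 [-0.9  4.5] twist -0.133
-202.2 [-1.2  8.8] twist -0.265
-209.8 [-0.9 13. ] twist -0.398
-217.4 [-0.  17.2] twist -0.531
-225.0 [ 1.4 21.3] twist -0.663
```

```bash
python3 -m pendant '[{"claw":0,"dx":-1,"dy":4.5,"dz":0,"twist":-0.13},{"claw":0,"dx":-1,"dy":9,"dz":0,"twist":-0.26},{"claw":0,"dx":-1,"dy":13,"dz":0,"twist":-0.4},{"claw":0,"dx":0,"dy":17,"dz":0,"twist":-0.53},{"claw":0,"dx":0,"dy":17,"dz":0,"twist":-0.53},{"claw":0,"dx":-8,"dy":9,"dz":0,"twist":-0.53},{"claw":0,"dx":-8,"dy":9,"dz":30,"twist":-0.53},{"claw":0,"dx":-8,"dy":9,"dz":75,"twist":-0.53}]'
python3 -m pendant '[{"claw":0,"dx":30,"dy":-20,"dz":65,"twist":0},{"claw":0,"dx":70,"dy":-35,"dz":65,"twist":0},{"claw":0,"dx":70,"dy":-35,"dz":65,"twist":0},{"claw":0,"dx":70,"dy":-35,"dz":65,"twist":0}]'
python3 - <<'E'
from h import *
print(yawline(),r.get_state()["q"].round(2));wings(*look("w3"))
E
```

```text
clock: 9.9
tool_pos: [0.5252, 0.0183, 0.2296]
eef_rot: [0.895, 0.445, -0.003, -0.001]
contact_force: [1.0, -0.2, 0.3]
opening: 0.006
finger_force: 0.0
clock: 10.3
tool_pos: [0.5984, -0.0177, 0.2957]
eef_rot: [0.896, 0.445, 0.001, 0.0]
contact_force: [-0.8, -0.1, 0.7]
opening: 0.008
finger_force: 0.0
-37.21686427884866 [-0.38  0.63  0.6   1.57 -0.39  1.06 -0.32]
blue [2.530e+02 5.842e-01 2.900e-03 1.910e-01]
white [2.600e+02 5.520e-01 3.500e-02 1.911e-01]
mark [ 1.170e+02  5.567e-01 -2.870e-02  1.426e-01]
disc [1.681e+03 5.707e-01 2.060e-02 1.656e-01]
axis [0.5681 0.019 ] len 0.0455 blue deg -44.8
```

View pics/w3.png

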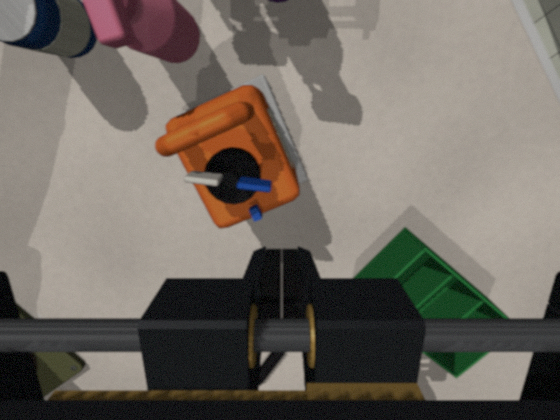

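Stroke 1 worked: blue now points at (255,185), world -45°, white is at (203,179) and the mark is at (256,213). About 58° remains, so the next stroke pushes the blue wing.

```bash
python3 -m pendant '[{"claw":0,"dx":6,"dy":31,"dz":-20,"twist":-0.13},{"claw":0,"dx":6,"dy":31,"dz":-60,"twist":-0.13},{"claw":0,"dx":6,"dy":31,"dz":-95,"twist":-0.13},{"claw":0,"dx":6,"dy":31,"dz":-120,"twist":-0.13},{"claw":0,"dx":6,"dy":31,"dz":-134,"twist":-0.13},{"claw":0,"dx":6,"dy":31,"dz":-140,"twist":-0.13},{"claw":0,"dx":6,"dy":31,"dz":-140,"twist":-0.13}]'
python3 - <<'E'
from h import *
l=yawline();print(l);plan(-44.8,-104.8,l,8)
E
```

```text
clock: 11.05
tool_pos: [0.6032, 0.0151, 0.1552]
eef_rot: [0.923, 0.385, -0.001, -0.0]
contact_force: [-0.3, -0.1, 0.8]
opening: 0.009
finger_force: 0.0
-44.671441742947565
-44.8 [-6.5 -9.7] twist -0.002
-52.3 [ -8.4 -13.5] twist -0.133
-59.8 [-10.8 -17. ] twist -0.264
-67.3 [-13.6 -20.1] twist -0.395
-74.8 [-16.8 -22.9] twist -0.526
-82.3 [-20.3 -25.2] twist -0.657
-89.8 [-24.1 -27. ] twist -0.788
-97.3 [-28.1 -28.4] twist -0.919
-104.8 [-32.3 -29.1] twist -1.049
```

```bash
python3 -m pendant '[{"claw":0,"dx":-3,"dy":-6,"dz":0,"twist":0},{"claw":0,"dx":-6.5,"dy":-9.5,"dz":0,"twist":0},{"claw":0,"dx":-8.5,"dy":-13.5,"dz":0,"twist":-0.13},{"claw":0,"dx":-11,"dy":-17,"dz":0,"twist":-0.26},{"claw":0,"dx":-13.5,"dy":-20,"dz":0,"twist":-0.4},{"claw":0,"dx":-17,"dy":-23,"dz":0,"twist":-0.53},{"claw":0,"dx":-20.5,"dy":-25,"dz":0,"twist":-0.66},{"claw":0,"dx":-20.5,"dy":-25,"dz":0,"twist":-0.66}]'
python3 -m pendant '[{"claw":0,"dx":10,"dy":1,"dz":0,"twist":0},{"claw":0,"dx":14,"dy":2,"dz":20,"twist":0},{"claw":0,"dx":14,"dy":2,"dz":60,"twist":0},{"claw":0,"dx":14,"dy":2,"dz":110,"twist":0},{"claw":0,"dx":14,"dy":2,"dz":140,"twist":0},{"claw":0,"dx":14,"dy":2,"dz":140,"twist":0},{"claw":0,"dx":14,"dy":2,"dz":140,"twist":0}]'
python3 - <<'E'
from h import *
print(yawline(),r.get_state()["q"].round(2));wings(*look("w4"))
E
```

```text
clock: 11.85
tool_pos: [0.5842, -0.0113, 0.1566]
eef_rot: [0.998, 0.065, 0.001, 0.001]
contact_force: [0.4, 0.6, 0.7]
opening: 0.006
finger_force: 0.5
clock: 12.55
tool_pos: [0.5973, -0.0081, 0.296]
eef_rot: [0.998, 0.066, 0.0, -0.0]
contact_force: [0.2, 1.0, -0.7]
opening: 0.003
finger_force: 0.0
-82.38179221547826 [-0.5   0.7   0.85  1.58 -0.56  1.12 -0.96]
blue [ 2.550e+02  5.714e-01 -4.600e-03  1.908e-01]
white [1.910e+02 5.665e-01 4.060e-02 1.912e-01]
mark [ 1.150e+02  5.576e-01 -2.960e-02  1.423e-01]
disc [1.457e+03 5.735e-01 1.790e-02 1.654e-01]
axis [0.5689 0.018 ] len 0.0455 blue deg -83.8
```

View pics/w4.png

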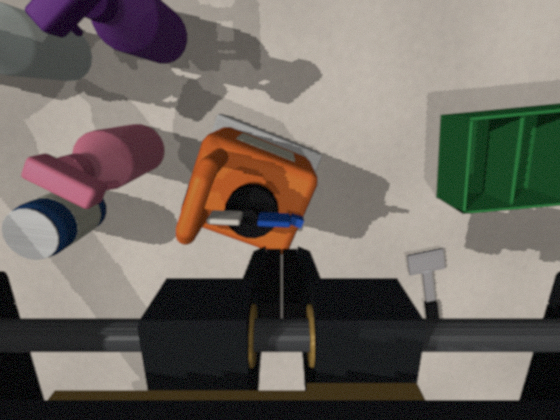

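Blue is at -84° and the mark at -103°, so about 19° is left. Next is one more gentle stroke, stopping just short.

```bash
python3 -m pendant '[{"claw":0,"dx":2,"dy":-1,"dz":-45,"twist":0},{"claw":0,"dx":2,"dy":-1,"dz":-90,"twist":0},{"claw":0,"dx":2,"dy":-1,"dz":-120,"twist":0},{"claw":0,"dx":2,"dy":-1,"dz":-140,"twist":0},{"claw":0,"dx":-4,"dy":-2,"dz":-140,"twist":0},{"claw":0,"dx":-10,"dy":-2,"dz":-140,"twist":0},{"claw":0,"dx":-14,"dy":-2,"dz":-140,"twist":0},{"claw":0,"dx":-17,"dy":-3.5,"dz":-140,"twist":-0.09}]'
python3 - <<'E'
from h import *
l=yawline();print(l);plan(-87,-103,l,8)
E
```

```text
clock: 13.4
tool_pos: [0.5814, -0.0116, 0.157]
eef_rot: [1.0, 0.02, 0.002, -0.0]
contact_force: [1.9, -0.3, -1.0]
opening: 0.006
finger_force: 1.0
-87.7474780634038
-87.0 [-0.9  0.3] twist 0.013
-89.0 [-1.9 -0.2] twist -0.022
-91.0 [-3.  -0.6] twist -0.057
-93.0 [-4. -1.] twist -0.092
-95.0 [-5.1 -1.3] twist -0.127
-97.0 [-6.2 -1.6] twist -0.161
-99.0 [-7.3 -1.9] twist -0.196
-101.0 [-8.4 -2.1] twist -0.231
-103.0 [-9.5 -2.3] twist -0.266
```

```bash
python3 -m pendant '[{"claw":0,"dx":-2,"dy":0,"dz":0,"twist":-0.03},{"claw":0,"dx":-3.5,"dy":-0.5,"dz":0,"twist":-0.07},{"claw":0,"dx":-5,"dy":-1,"dz":0,"twist":-0.12},{"claw":0,"dx":-6,"dy":-1.5,"dz":0,"twist":-0.16},{"claw":0,"dx":-7.3,"dy":-2,"dz":0,"twist":-0.2},{"claw":0,"dx":-8.4,"dy":-2,"dz":0,"twist":-0.23},{"claw":0,"dx":-8.4,"dy":-2,"dz":0,"twist":-0.23}]'
python3 -m pendant '[{"claw":0,"dx":10,"dy":0,"dz":0,"twist":0},{"claw":0,"dx":18,"dy":0,"dz":20,"twist":0},{"claw":0,"dx":22,"dy":5,"dz":60,"twist":0},{"claw":0,"dx":22,"dy":5,"dz":110,"twist":0},{"claw":0,"dx":22,"dy":5,"dz":140,"twist":0},{"claw":0,"dx":22,"dy":5,"dz":140,"twist":0},{"claw":0,"dx":22,"dy":5,"dz":140,"twist":0}]'
python3 - <<'E'
from h import *
print(yawline());wings(*look("w5"))
E
```

```text
clock: 14.1
tool_pos: [0.5723, -0.0138, 0.1557]
eef_rot: [0.995, -0.095, 0.0, 0.0]
contact_force: [2.5, -1.2, 2.0]
opening: 0.006
finger_force: 1.2
clock: 14.8
tool_pos: [0.5932, -0.008, 0.295]
eef_rot: [0.996, -0.094, -0.001, -0.001]
contact_force: [0.1, 0.0, -0.8]
opening: 0.007
finger_force: 0.0
-100.80613988175193
blue [ 2.420e+02  5.617e-01 -2.700e-03  1.907e-01]
white [1.930e+02 5.761e-01 3.910e-02 1.912e-01]
mark [ 1.170e+02  5.576e-01 -2.980e-02  1.425e-01]
disc [1.429e+03 5.736e-01 1.580e-02 1.654e-01]
axis [0.5689 0.0182] len 0.0443 blue deg -109.0
```

View pics/w5.png

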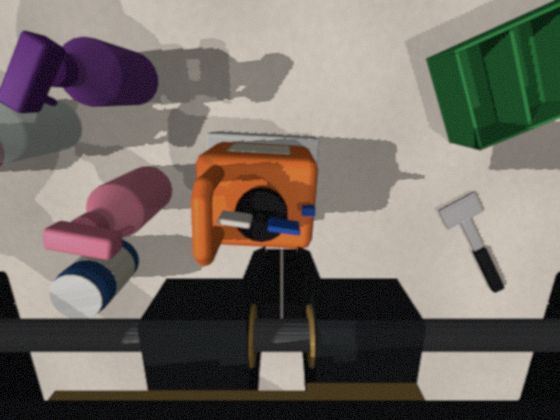

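The wing may have gone a few degrees past the mark. I'll refine the angle with a line fit on the wing tops, plus the top camera.

```bash
python3 - <<'E'
from h import *
def fit(p,T,K,d=None):
    h=cv2.cvtColor(p,cv2.COLOR_BGR2HSV);H,S,V=[h[...,i].astype(int) for i in range(3)]
    blue=(H>100)&(H<130)&(S>110);white=(S<70)&(V>110)
    v,u=np.indices(H.shape);D=np.stack([(u-K[0,2])/K[0,0],(v-K[1,2])/K[1,1],np.ones_like(u)],-1)@T[:3,:3].T;o=T[:3,3]
    def at(z):return o[:2]+D[...,:2]*((z-o[2])/D[...,2])[...,None]
    W=at(.189);M=at(.142);zz=(o+D*d[...,None])[...,2]
    near=np.hypot(*np.moveaxis(W-AX,-1,0))<.041
    b=W[blue&near&(zz>.178)];w=W[white&near&(zz>.178)]
    vec=cv2.fitLine(np.r_[b,w].astype(np.float32),cv2.DIST_HUBER,0,.001,.001).ravel()
    a=np.degrees(np.arctan2(vec[1],vec[0]));m=M[blue&(np.hypot(*np.moveaxis(M-[.556,-.03],-1,0))<.016)&(zz<.155)]
    mp=(m.min(0)+m.max(0))/2
    dv=b.mean(0)-w.mean(0);print("line",a.round(1),"b-w",np.degrees(np.arctan2(*dv[::-1])).round(1),len(b),len(w),"mark",mp.round(4),len(m),np.degrees(np.arctan2(*(mp-AX)[::-1])).round(1))
for n in("w3","w4","w5"):
    z=np.load(n+".npz");fit(cv2.imread(f"pics/{n}.png"),z["T"],z["K"],z["d"])
# orange body top edges -> yaw
z=np.load("w5.npz");p=cv2.imread("pics/w5.png");T,K,d=z["T"],z["K"],z["d"]
v,u=np.indices(d.shape);P=np.stack([(u-K[0,2])/K[0,0]*d,(v-K[1,2])/K[1,1]*d,d],-1)@T[:3,:3].T+T[:3,3]
h=cv2.cvtColor(p,cv2.COLOR_BGR2HSV);o=(h[...,0]<14)&(h[...,1]>150)&(P[...,2]>.19)&(P[...,2]<.21)
q=P[o][:,:2].astype(np.float32);f=cv2.fitLine(q,cv2.DIST_HUBER,0,.001,.001).ravel();print("handle",len(q),q.mean(0),np.degrees(np.arctan2(f[1],f[0])))
E
```

```text
line -44.3 b-w -44.3 305 301 mark [ 0.5563 -0.0287] 120 -103.0
line -82.5 b-w -83.9 352 195 mark [ 0.5572 -0.0299] 121 -101.6
line 72.9 b-w -109.0 339 202 mark [ 0.5575 -0.0294] 120 -101.3
handle 1601 [0.5853872 0.06287  ] -13.343861
```

Blue sits at about -107° against the mark at -103.3° (handle yaw -13.3°), so it is 3–4° past. I'll mend that with a small nudge from the other side.

```bash
python3 -m pendant '[{"claw":0,"dx":-30,"dy":2,"dz":0,"twist":-0.044},{"claw":0,"dx":-55,"dy":2,"dz":-20,"twist":-0.044},{"claw":0,"dx":-55,"dy":2,"dz":-60,"twist":-0.044},{"claw":0,"dx":-55,"dy":2,"dz":-95,"twist":-0.044},{"claw":0,"dx":-55,"dy":2,"dz":-125,"twist":-0.044},{"claw":0,"dx":-55,"dy":2,"dz":-139,"twist":-0.044},{"claw":0,"dx":-55,"dy":2,"dz":-139,"twist":-0.044},{"claw":0,"dx":-55,"dy":2,"dz":-139,"twist":-0.044}]'
python3 -c "
from h import *
print(yawline(),(np.array([.5483,-.0083])-r.get_state()['tool_pos'][:2])*1000)"
```

```text
clock: 15.65
tool_pos: [0.5392, -0.007, 0.1568]
eef_rot: [0.993, -0.117, -0.0, 0.0]
contact_force: [1.1, 0.3, 0.4]
opening: 0.009
finger_force: 0.0
-103.38225692199659 [ 9.08759043 -1.32800112]
```

```bash
python3 -m pendant '[{"claw":0,"dx":3,"dy":-0.5,"dz":0,"twist":0},{"claw":0,"dx":5,"dy":-1,"dz":0,"twist":0},{"claw":0,"dx":7,"dy":-1,"dz":0,"twist":0},{"claw":0,"dx":8,"dy":-1,"dz":0,"twist":0},{"claw":0,"dx":9,"dy":-1.3,"dz":0,"twist":0},{"claw":0,"dx":9,"dy":-1.3,"dz":0,"twist":0},{"claw":0,"dx":9,"dy":-1.3,"dz":0,"twist":0}]'
python3 -m pendant '[{"claw":0,"dx":-8,"dy":1,"dz":0,"twist":0},{"claw":0,"dx":-12,"dy":2,"dz":20,"twist":0},{"claw":0,"dx":-12,"dy":2,"dz":70,"twist":0},{"claw":0,"dx":10,"dy":2,"dz":120,"twist":0},{"claw":0,"dx":50,"dy":2,"dz":139,"twist":0},{"claw":0,"dx":50,"dy":2,"dz":139,"twist":0},{"claw":0,"dx":50,"dy":2,"dz":139,"twist":0}]'
cat >> h.py <<'E'
def fit(p,d,T,K):
    h=cv2.cvtColor(p,cv2.COLOR_BGR2HSV);H,S,V=[h[...,i].astype(int) for i in range(3)]
    v,u=np.indices(d.shape);P=np.stack([(u-K[0,2])/K[0,0]*d,(v-K[1,2])/K[1,1]*d,d],-1)@T[:3,:3].T+T[:3,3]
    n=(np.hypot(P[...,0]-AX[0],P[...,1]-AX[1])<.041)&(P[...,2]>.184);q=P[n&(((H>100)&(H<130)&(S>110))|((S<70)&(V>110)))][:,:2]
    a=P[(H<14)&(S>150)&(P[...,2]>.19)&(P[...,2]<.21)][:,:2]
    for n,x in(("wing",q),("handle",a)):
        f=cv2.fitLine(x.astype(np.float32),cv2.DIST_HUBER,0,.001,.001).ravel();print(n,len(x),np.degrees(np.arctan2(f[1],f[0])).round(1))
E
python3 - <<'E'
from h import *
z=look("w6");wings(*z);fit(*z);print(yawline())
E
```

```text
clock: 16.35
tool_pos: [0.548, -0.0077, 0.1564]
eef_rot: [0.993, -0.116, -0.0, -0.0]
contact_force: [-2.3, -1.4, -0.7]
opening: 0.002
finger_force: 0.8
clock: 17.05
tool_pos: [0.5984, -0.0055, 0.2954]
eef_rot: [0.993, -0.116, 0.0, -0.0]
contact_force: [-0.1, -0.2, -0.8]
opening: 0.009
finger_force: 0.0
blue [ 2.430e+02  5.647e-01 -4.100e-03  1.908e-01]
white [1.860e+02 5.730e-01 3.990e-02 1.912e-01]
mark [ 1.280e+02  5.574e-01 -3.000e-02  1.425e-01]
disc [1.412e+03 5.736e-01 1.610e-02 1.654e-01]
axis [0.5688 0.0179] len 0.0448 blue deg -100.8
wing 463 80.3
handle 1573 -13.6
-103.36666600502524
```

View pics/w6.png

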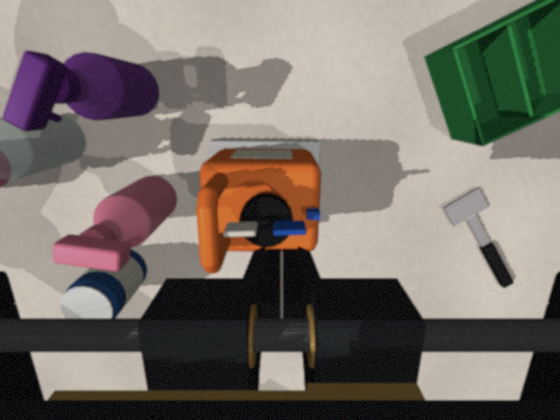

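Blue is now about 3° short of the mark (-100° against -103.4°). One last fine clockwise touch.

```bash
python3 -m pendant '[{"claw":0,"dx":0,"dy":-8,"dz":-40,"twist":0},{"claw":0,"dx":0,"dy":-8,"dz":-85,"twist":0},{"claw":0,"dx":0,"dy":-8,"dz":-120,"twist":0},{"claw":0,"dx":0,"dy":-8,"dz":-139,"twist":0},{"claw":0,"dx":-6,"dy":-8,"dz":-139,"twist":0},{"claw":0,"dx":-13,"dy":-8,"dz":-139,"twist":0},{"claw":0,"dx":-19,"dy":-8,"dz":-139,"twist":0},{"claw":0,"dx":-19,"dy":-8,"dz":-139,"twist":0}]'
python3 -c "
from h import *
s=r.get_state();print(yawline(),s['tool_pos'],s['contact_force'],s['finger_force'])"
```

```text
clock: 17.9
tool_pos: [0.5784, -0.0141, 0.1578]
eef_rot: [0.993, -0.117, 0.001, -0.0]
contact_force: [-0.2, -0.2, -0.1]
opening: 0.006
finger_force: 0.0
-103.41825788566354 [ 0.57840802 -0.01408267  0.15779454] [-0.18812117 -0.24842505 -0.05265297] 0.0
```

```bash
python3 -m pendant '[{"claw":0,"dx":-1.5,"dy":0,"dz":0,"twist":0},{"claw":0,"dx":-2.5,"dy":0,"dz":0,"twist":0},{"claw":0,"dx":-3.5,"dy":0,"dz":0,"twist":0},{"claw":0,"dx":-4.3,"dy":0,"dz":0,"twist":0},{"claw":0,"dx":-4.3,"dy":0,"dz":0,"twist":0},{"claw":0,"dx":-4.3,"dy":0,"dz":0,"twist":0}]'
python3 -m pendant '[{"claw":0,"dx":8,"dy":0,"dz":0,"twist":0},{"claw":0,"dx":18,"dy":3,"dz":20,"twist":0},{"claw":0,"dx":24,"dy":8,"dz":65,"twist":0},{"claw":0,"dx":24,"dy":8,"dz":110,"twist":0},{"claw":0,"dx":24,"dy":8,"dz":139,"twist":0},{"claw":0,"dx":24,"dy":8,"dz":139,"twist":0},{"claw":0,"dx":24,"dy":8,"dz":139,"twist":0}]'
python3 - <<'E'
from h import *
z=look("w7");wings(*z);fit(*z);print(yawline())
E
```

```text
clock: 18.5
tool_pos: [0.5749, -0.0139, 0.1565]
eef_rot: [0.993, -0.116, 0.0, 0.0]
contact_force: [0.1, 0.1, 0.6]
opening: 0.005
finger_force: 0.1
clock: 19.2
tool_pos: [0.5991, -0.0057, 0.2955]
eef_rot: [0.993, -0.116, 0.0, -0.0]
contact_force: [0.1, 0.3, -1.0]
opening: 0.005
finger_force: 0.0
blue [ 2.480e+02  5.646e-01 -4.000e-03  1.907e-01]
white [1.880e+02 5.731e-01 3.980e-02 1.912e-01]
mark [ 1.160e+02  5.578e-01 -2.980e-02  1.422e-01]
disc [1.397e+03 5.738e-01 1.620e-02 1.654e-01]
axis [0.5688 0.0179] len 0.0446 blue deg -101.0
wing 469 79.4
handle 1571 -12.8
-103.34234466581398
```

```bash
python3 -m pendant '[{"claw":0,"dx":0,"dy":-8,"dz":-40,"twist":0},{"claw":0,"dx":0,"dy":-8,"dz":-85,"twist":0},{"claw":0,"dx":0,"dy":-8,"dz":-120,"twist":0},{"claw":0,"dx":0,"dy":-8,"dz":-139,"twist":0},{"claw":0,"dx":-10,"dy":-8,"dz":-139,"twist":0},{"claw":0,"dx":-19,"dy":-8,"dz":-139,"twist":0},{"claw":0,"dx":-22,"dy":-8,"dz":-139,"twist":0},{"claw":0,"dx":-22,"dy":-8,"dz":-139,"twist":0}]'
python3 -c "
from h import *
s=r.get_state();print(s['tool_pos'],s['finger_force'])"
```

```text
clock: 20.05
tool_pos: [0.5764, -0.0139, 0.1565]
eef_rot: [0.993, -0.117, -0.0, -0.0]
contact_force: [-0.2, 0.6, -0.0]
opening: 0.006
finger_force: 0.0
[ 0.5763917  -0.01385056  0.15653284] 0.0
```

```bash
python3 -m pendant '[{"claw":0,"dx":-1,"dy":0,"dz":0,"twist":0},{"claw":0,"dx":-1.7,"dy":0,"dz":0,"twist":0},{"claw":0,"dx":-2.3,"dy":0,"dz":0,"twist":0},{"claw":0,"dx":-2.8,"dy":0,"dz":0,"twist":0},{"claw":0,"dx":-2.8,"dy":0,"dz":0,"twist":0},{"claw":0,"dx":-2.8,"dy":0,"dz":0,"twist":0}]'
python3 -m pendant '[{"claw":0,"dx":8,"dy":0,"dz":0,"twist":0},{"claw":0,"dx":18,"dy":3,"dz":20,"twist":0},{"claw":0,"dx":24,"dy":8,"dz":65,"twist":0},{"claw":0,"dx":24,"dy":8,"dz":110,"twist":0},{"claw":0,"dx":24,"dy":8,"dz":139,"twist":0},{"claw":0,"dx":24,"dy":8,"dz":139,"twist":0},{"claw":0,"dx":24,"dy":8,"dz":139,"twist":0}]'
python3 - <<'E'
from h import *
z=look("w8");wings(*z);fit(*z);print(yawline())
E
```

```text
clock: 20.65
tool_pos: [0.5743, -0.0138, 0.1566]
eef_rot: [0.993, -0.116, 0.0, -0.0]
contact_force: [1.1, -0.3, -0.9]
opening: 0.006
finger_force: 0.4
clock: 21.35
tool_pos: [0.5981, -0.0058, 0.2954]
eef_rot: [0.993, -0.116, 0.0, -0.0]
contact_force: [0.1, -0.8, -0.7]
opening: 0.004
finger_force: 0.0
blue [ 2.380e+02  5.645e-01 -3.700e-03  1.909e-01]
white [2.080e+02 5.735e-01 4.020e-02 1.911e-01]
mark [ 1.140e+02  5.576e-01 -2.990e-02  1.422e-01]
disc [1.411e+03 5.737e-01 1.610e-02 1.654e-01]
axis [0.569  0.0182] len 0.0449 blue deg -101.6
wing 486 79.2
handle 1566 -13.9
-103.3524397787075
```

View pics/w8.png

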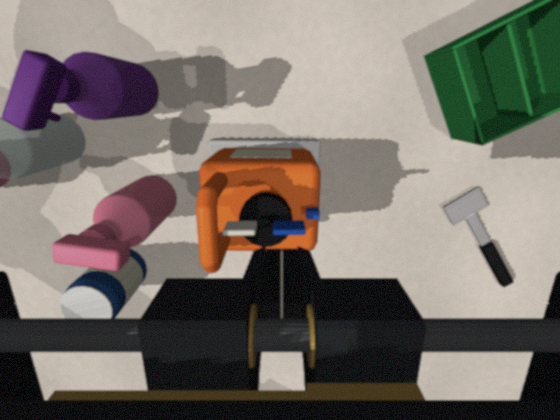

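The final view shows the wing line, white (241,228) to blue (289,228), parallel to the bottle sides with blue on the mark side. It is within about 2° of the mark (312,214). The hand is clear.

```bash
python3 -c "
from plant import r
print(r.finish_job())"
```

```text
the job is handed in; nothing more can be done
None
```

I closed the cap with fingertip strokes and handed the job in. The last look put the blue wing about 2° short of the mark with the hand clear. One stroke had carried it 3–4° past the mark, so I nudged it back a little too far and touched it forward again. I touched nothing else in the scene.

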